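Find the stud behind the boarded panel and lay the bracket over it

ROBOT

A 6-joint arm with a two-finger parallel gripper is mounted at the origin on a cart in front of the work surface, level with it; the furniture and walls round the work are solid. World frame = base frame: x ahead of the robot, y to its left, z up, the work surface at z = 0. Lengths are in m, angles in rad, forces in N, time in s.
With the tool pointing down it reaches from about 0.35 to 0.975 m from the base axis. Payload 4.9 kg.
Tool frame: the origin (TCP) lies at the very end of the fingers, on their centre line; the grasp point (between the pads) lies 19 mm behind it (manip.grasp_offset is the distance from the TCP to the grasp point, in m); z points along the fingers, y is the line along which they close (so a half turn about z gives the same grasp; the last joint's range is limited). The gripper opens to 85 mm and grips with 20 to 120 N. Pads are 22 mm wide; open, the fingers measure 114 mm over their backs; the gripper's body (76 mm by 85 mm) begins 54 mm behind the grasp point. The pads swing forward as they close: fully open they stand 13 mm farther back than shut.
Start: joints at [-1.384, 0.053, 1.613, -0, 1.476, -0.119], TCP at [0.188, -0.596, 0.231] pointing down, gripper open.
Joint ranges: [-3.01, 3.01], [-1.01, 2.22], [0.06, 2.58], [-1.02, 4.17], [0.09, 2.62], [-3.14, 3.14]. Speed limits (rad/s): [2.57, 2.57, 3.14, 3.14, 3.14, 3.14].

INTERFACE

Orientations are given as a unit quaternion [w, x, y, z].
In Python, from plant import manip, eyes, job_done, models gives the robot as it stands.
- The arm moves only by the tool servo_tool, never from a script. Its argument "motion" is one flat list of numbers, 5 for each row, row after row: the opening, from -1 (shut) to 1 (fully open), then the shift along the tool's x, y, z normalised to -1 to 1, where 1 is 120 mm, then the turn about the tool's z normalised to -1 to 1, where 1 is 45 degrees. A call has 1 to 5 rows; each row is the pose to reach, as a shift and turn from the pose commanded when the call began, along the tool's axes at that moment; what a row does not reach only later rows make up. A row lasts 1/8 s, in which the tool goes at most 62.5 mm and 10.7 degrees, less where a joint would pass 70% of its speed; a pose out of reach is approached as far as the arm can. A call with a number of a shift or a turn outside -1 to 1 is refused whole. A call with a gripper value outside its range is refused whole. The fingers move at their own pace and stop on an object; the grip force is fixed at half the most. Time passes only in rows, so rows that repeat a pose let the fingers close. It gives the time, the measured TCP pose, the force, the opening and the grip force at its end, in the units of the state.
- manip.state(): the state, without advancing time (a new reading comes with each control period).
- eyes.grab_frame(name): name is "side" or "top" or "wrist"; returns (picture, depth): 384x512x3 uint8, red, green, blue; 384x512 float32, m along the optical axis (not along the pixel's ray), 0 where there is no reading.
- eyes.camera_params(name): a dict with "fov_y" (degrees; the focal length in pixels is half the picture's height over the tangent of half this angle, whatever the lens; pixels are square), "cx", "cy" (the principal point, pixels), "pose" (4x4, takes a point from camera to world coordinates); the wrist camera has in their place "T_tool_cam" (4x4, takes a point from camera to tool coordinates, whose origin is the TCP and whose axes are the flange's). Camera axes: x right, y up, looking along -z (the intrinsics and any distortion apply to the point x, -y, -z); pixel columns grow to the right and rows downward; lengths in m; the calibration is good to about 2 mm. A picture is of the moment at which its call begins: read the wrist's pose just before it. camera_params takes no time and is no camera call.
- job_done(): hands the job in; it is judged then, once.
Trained networks look in the newest picture that a camera, given by its name, has taken for a name from the list of things; names that differ only in an ending like _2 or _b are one class to them, and where a whole thing is asked for, a point or a joint stands for the part that bears it (a point fixed in the world has none). Each returns a list of dicts, best first, with "p" (0 to 1); they miss things now and then, are a little off and sometimes report something else, mostly with a low value. They report only what shows in the picture. A call takes as long as a camera call. They do not tell look-alikes from the thing itself.
- models.regions_of(camera, label): "mask" (384x512 bool, what is visible of it) and "pixel" ([column, row] in pixels, amid what is visible of it).
The state is a dict: "time": time; "joint_pos": joint angles; "joint_vel": joint speeds; "joint_efforts": joint torques, N m; "tool_pos": TCP position; "tool_rot": TCP orientation; "contact_force": force on the tool from outside, world axes, zero at the start; "ft_torque": the same for the moment, N m; "gripper_width": opening from 0.0 (shut) to 1.0 (fully open); "grasp_force": force on a finger pad.
Only numpy, scipy, OpenCV 4.12 (cv2) and the standard library are available. Lean on these libraries where they do the work, as an engineer would, in place of code of your own. Each camera call takes 0.05 s, during which the arm holds its last target. There are 200 camera calls.

TASK

A boarded wall panel lies on the bench, and a stud is hidden behind one of its three boards: the one with the row of dark screw heads. First press down with the closed fingertips on the middle of that board until it stops giving and bears firmly on the stud; then lay the small sheet-metal bracket flat on the middle of the same board, lengthwise along the row of screws, and let go.

Things in the scene. Friction and masses are not known exactly. Their poses are not given: they have to be found in the camera images.
- screwed_top (a point): centre of the upper face of the board with the stud behind it: a pale wooden board 160 mm long (its x), 54 mm wide (its y) and 10 mm thick, with five dark 11 mm screw heads in a row along its length. It is one of three equal, parallel boards, 55 mm apart, set in a brown wooden frame about 198 x 203 x 36 mm that is fixed to the bench; the other two boards are plain. Their upper faces lie about 36 mm above the bench, level with the frame. z points up.
- screwed_board (a joint): how far that board is pressed down, in m: 0 at rest, 0.003 when it bears on the stud. It gives springily under 1.5 to 3 N over these 3 mm, then stands firm, and springs back when released. A plain board gives under 1.5 to 7 N over 14 mm.
- bracket_mid (a point): centre, half-way up, of the small grey sheet-metal bracket lying flat on a thin blue mat (2 mm, fixed) to the right of the panel: 22 mm wide (its x), 70 mm long (its y), 12 mm high (its z, up), about 40 g; grasp it across the 22 mm side. Its underside is 6 mm below this point.
There are look-alikes about, which are no part of the job. What is shaped like the part that bears bracket_mid but red is not meant.

How it is judged:
By the outcome, as a careful person would: the job done as asked, in the order asked, and still so for the second after the job is handed in, with the robot touching nothing.
It also fails if it takes over 45 s, if anything falls off the work surface, if the arm or the gripper's body presses on something with over 40 N, if the wrist force passes 120 N, or if a joint passes its speed limit or range.

## Working session

There is one attempt and no reset: what is moved stays moved. The work goes in short steps, Python scripts to look and compute and a tool call to move; the robot and the scene stay as the last step left them, time stands still between calls to the robot, and variables do not carry over. Pictures are saved under pics/ and viewed, at most 10 in all, crops included, and the job is handed in when it is done.

Besides the shell and the picture viewer there is one more tool, called by a JSON object that holds its "api" and its "payload". servo_tool: Moves the arm, as the interface text tells. Its arguments: {"type":"object","properties":{"motion":{"type":"array","items":{"type":"number","minimum":-1,"maximum":1}}},"required":["motion"]}

```bash
mkdir -p pics; cat > h.py <<'E'
import numpy as np, cv2
from scipy.spatial.transform import Rotation as R
from plant import manip, eyes, job_done, models
def toolT(s):
    T=np.eye(4); q=s["tool_rot"]; T[:3,:3]=R.from_quat([q[1],q[2],q[3],q[0]]).as_matrix(); T[:3,3]=s["tool_pos"]; return T
def grab(n):
    s=manip.state(); im,d=eyes.grab_frame(n); p=eyes.camera_params(n)
    T=np.array(p["pose"]) if "pose" in p else toolT(s)@np.array(p["T_tool_cam"])
    f=192/np.tan(np.radians(p["fov_y"])/2)
    return im,d,T,(f,p["cx"],p["cy"]),p
def world(T,K,u,v,z):
    u,v,z=map(np.asarray,(u,v,z)); f,cx,cy=K
    P=np.stack([(u-cx)/f*z,-(v-cy)/f*z,-z],-1)
    return P@T[:3,:3].T+T[:3,3]
def mask_pts(m,d,T,K):
    v,u=np.nonzero(m&(d>0)); return world(T,K,u,v,d[v,u])
def save(im,fn): cv2.imwrite("pics/"+fn,im[:,:,::-1])
E
python3 - <<'E'
from h import *
ims=[]
for n in ("top","side"):
    im,d,T,K,p=grab(n); print(n,{k:v for k,v in p.items() if k!="pose"},T[:3,3].round(3))
    for l in ("screwed_board","screwed_top","bracket_mid"):
        try:
            for r in models.regions_of(n,l):
                P=mask_pts(r["mask"],d,T,K); print(l,round(r["p"],2),r["pixel"],r["mask"].sum(),np.median(P,0).round(3),im[r["mask"]].mean(0).round())
        except Exception as e: print(l,e)
    save(im,n+".png")
print(manip.state())
E
```

```text
top {'fov_y': 53.733352635912546, 'cx': 257.2098615189832, 'cy': 191.7872205415614} [0.191 0.277 0.9  ]
screwed_board 0.84 [198.1, 152.7] 1427 [0.499 0.384 0.035] [161. 130.  91.]
screwed_top 0.58 [204.1, 149.8] 1481 [0.499 0.383 0.035] [161. 130.  90.]
bracket_mid 0.73 [313.8, 169.9] 261 [0.44  0.115 0.002] [150. 150. 155.]
bracket_mid 0.72 [186.7, 263.9] 280 [0.241 0.433 0.   ] [210.  55.  49.]
side {'fov_y': 45.35612840813891, 'cx': 249.3276388964161, 'cy': 197.3524071200492} [ 0.388 -0.667  0.627]
screwed_board 0.68 [295.7, 182.4] 609 [0.501 0.381 0.034] [155. 134.  98.]
screwed_top 0.85 [292.5, 180.5] 549 [0.5   0.382 0.034] [154. 133.  98.]
bracket_mid 0.47 [295.1, 180.7] 558 [0.508 0.381 0.034] [154. 133.  98.]
bracket_mid 0.43 [199.5, 183.9] 93 [ 0.242  0.435 -0.   ] [165.  46.  43.]
{'time': 0.4, 'joint_pos': array([-1.38401070e+00,  5.28111104e-02,  1.61309684e+00,  8.57763428e-06,
        1.47598446e+00, -1.19027798e-01]), 'joint_vel': array([ 0.00138427, -0.00057175, -0.0012984 ,  0.0005595 ,  0.0009851 ,
        0.00065229]), 'joint_efforts': array([ 8.54299451e-04, -3.93049550e+01, -3.69809711e+01, -1.33786880e-04,
        2.46917793e-03,  5.15387754e-06]), 'tool_pos': array([ 0.18813561, -0.59590741,  0.23111691]), 'tool_rot': array([-1.49936898e-04,  9.88332579e-01,  1.52311167e-01, -8.09698363e-07]), 'contact_force': array([-0.36005866, -0.40296667, -0.55915128]), 'ft_torque': array([-0.04547539,  0.00438731,  0.03266872]), 'grasp_force': 0.0, 'gripper_width': 1.0035336784117386}
```

View pics/top.png

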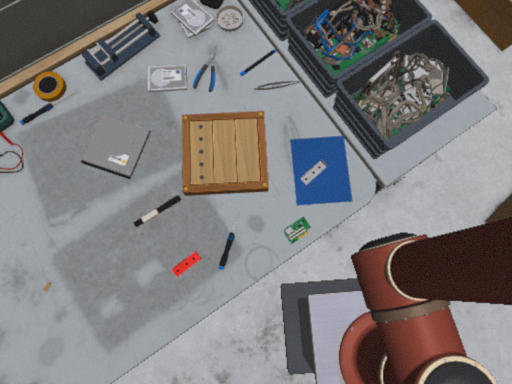

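View pics/side.png

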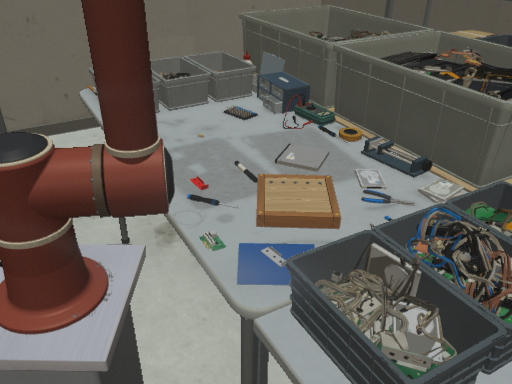

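The board with the dark screws is the leftmost one in the top view, at about col 201, rows 123–182. The grey bracket is at (314,172) on the blue mat, and the red look-alike is at (187,264). Next I check obstacle heights along the path and locate the screws.

```bash
python3 - <<'E'
from h import *
im,d,T,K,p=grab("top")
v,u=np.mgrid[:384,:512]; W=world(T,K,u,v,d)
# height map grid
print("heights cm, rows x .2-.8, cols y .6..-.6")
for x in np.arange(.2,.9,.1):
    print(round(x,1),[int(100*np.percentile(W[...,2][m],98)) if (m:=(abs(W[...,0]-x)<.05)&(abs(W[...,1]-y)<.05)&(d>0)).sum()>5 else None for y in np.arange(.6,-.7,-.1)])
g=im.max(2); m=((g<75)&(abs(u-201)<9)&(v>118)&(v<185)).astype(np.uint8)
n,l,s,c=cv2.connectedComponentsWithStats(m)
for i in range(1,n):
    a,b=c[i]; print(s[i][4],c[i].round(1),world(T,K,a,b,d[int(b),int(a)]).round(4))
print(eyes.camera_params("wrist"))
E
```

```text
heights cm, rows x .2-.8, cols y .6..-.6
0.2 [0, 0, 0, 1, 0, 56, 55, -65, -75, None, None, None, None]
0.3 [0, 1, 0, 1, 1, 0, 0, -75, -75, -75, -75, -75, -75]
0.4 [0, 1, 3, 3, 3, 0, 0, 0, -75, -75, -75, -75, -75]
0.5 [1, 1, 3, 3, 3, 0, 11, 11, 11, 0, -75, -75, -75]
0.6 [1, 1, 3, 3, 3, 11, 13, 13, 11, 11, 0, -75, -75]
0.7 [4, 1, 1, 0, 0, 13, 12, 14, 11, 11, None, -75, -75]
0.8 [4, 3, 1, 0, 11, 14, 15, 10, 11, None, None, None, None]
2 [200.  126.5] [0.5638 0.3846 0.036 ]
3 [200.3 138.7] [0.5332 0.3853 0.0338]
2 [201.  151.5] [0.5007 0.3852 0.0326]
{'fov_y': 60.28095003094, 'cx': 255.06366847283473, 'cy': 193.67288449261082, 'T_tool_cam': array([[-1.04532779e-04,  9.49764605e-01,  3.12965149e-01,
         8.06908473e-02],
       [ 9.99999933e-01,  2.09197013e-04, -3.00848662e-04,
        -8.01008677e-04],
       [-3.51206784e-04,  3.12965096e-01, -9.49764563e-01,
        -1.42229255e-01],
       [ 0.00000000e+00,  0.00000000e+00,  0.00000000e+00,
         1.00000000e+00]])}
```

{"api": "servo_tool", "payload": {"motion": [-1, 0.35, -0.48, 0, 0, -1, 0.71, -0.96, 0, 0, -1, 0.71, -0.96, 0, 0]}}

```text
time: 0.82
tool_pos: [0.2355, -0.4581, 0.2311]
tool_rot: [-0.0, 0.988, 0.153, 0.0]
contact_force: [0.6, 0.4, 0.9]
gripper_width: 0.377
grasp_force: 0.0
```

{"api": "servo_tool", "payload": {"motion": [-1, 0.35, -0.48, 0, 0, -1, 0.71, -0.96, 0, 0, -1, 0.71, -0.96, 0, 0]}}

```text
time: 1.2
tool_pos: [0.282, -0.3234, 0.2317]
tool_rot: [0.001, 0.988, 0.153, 0.0]
contact_force: [0.3, -0.9, -0.2]
gripper_width: -0.001
grasp_force: 0.0
```

{"api": "servo_tool", "payload": {"motion": [-1, 0.35, -0.48, 0, 0, -1, 0.71, -0.96, 0, 0, -1, 0.71, -0.96, 0, 0]}}

```text
time: 1.58
tool_pos: [0.3288, -0.1881, 0.2319]
tool_rot: [0.001, 0.988, 0.154, 0.001]
contact_force: [0.1, -0.4, -0.5]
gripper_width: 0.002
grasp_force: 0.0
```

{"api": "servo_tool", "payload": {"motion": [-1, 0.35, -0.48, 0, 0, -1, 0.71, -0.96, 0, 0, -1, 0.71, -0.96, 0, 0]}}

```text
time: 1.95
tool_pos: [0.3755, -0.052, 0.232]
tool_rot: [0.0, 0.988, 0.154, 0.001]
contact_force: [-0.3, -0.7, -0.7]
gripper_width: 0.001
grasp_force: 0.0
```

{"api": "servo_tool", "payload": {"motion": [-1, 0.35, -0.48, 0, 0, -1, 0.71, -0.96, 0, 0, -1, 0.71, -0.96, 0, 0, -1, 0.71, -0.96, 0, 0]}}

```text
time: 2.45
tool_pos: [0.4218, 0.082, 0.2315]
tool_rot: [0.0, 0.988, 0.153, -0.0]
contact_force: [0.1, -0.4, 0.1]
gripper_width: 0.002
grasp_force: 0.0
```

```bash
cat > wl.py <<'E'
from h import *
import sys
def look(labels,fn):
    im,d,T,K,p=grab("wrist"); save(im,fn)
    for l in labels:
        for r in models.regions_of("wrist",l):
            m=r["mask"]; P=mask_pts(m,d,T,K); c=im[m].mean(0)
            z=np.median(P[:,2]); rc=cv2.minAreaRect(P[:,:2].astype(np.float32)*1000)
            rp=cv2.boxPoints(cv2.minAreaRect(np.argwhere(m)[:,::-1].astype(np.float32)))
            print(l,round(r["p"],2),r["pixel"],m.sum(),"z pct",np.percentile(P[:,2],[10,50,90]).round(4),"rect mm",np.round(rc[0],1),np.round(rc[1],1),round(rc[2],1),"col",c.round())
            print("  mean",P.mean(0).round(4),"box",rp.round(1).tolist())
    return im,d,T,K
E
python3 - <<'E'
from wl import *
im,d,T,K=look(["bracket_mid","screwed_board"],"w1.png"); print(manip.state()["tool_pos"])
E
```

```text
bracket_mid 0.77 [232.3, 133.3] 1182 z pct [0.0014 0.0025 0.0036] rect mm [439.  117.3] [21.9 69.6] 37.8 col [161. 159. 166.]
  mean [0.4396 0.1167 0.0028] box [[197.60000610351562, 136.3000030517578], [255.8000030517578, 114.69999694824219], [262.79998779296875, 133.5], [204.60000610351562, 155.10000610351562]]
[0.42126014 0.08048431 0.23140327]
```

View pics/w1.png

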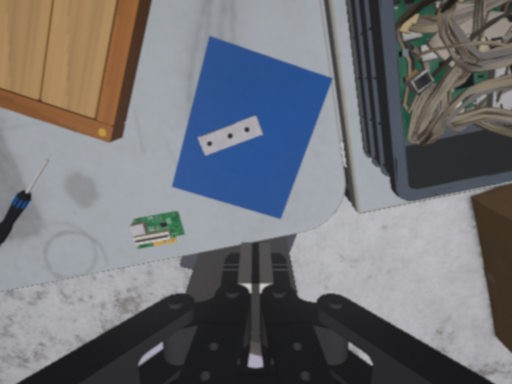

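{"api": "servo_tool", "payload": {"motion": [-1, 0.4, -0.45, 0, 0, -1, 0.8, -0.9, 0, 0, -1, 0.8, -0.9, 0, 0]}}

```text
time: 2.98
tool_pos: [0.481, 0.2143, 0.2312]
tool_rot: [0.0, 0.988, 0.152, -0.0]
contact_force: [-0.2, -0.6, -0.4]
gripper_width: 0.001
grasp_force: 0.0
```

{"api": "servo_tool", "payload": {"motion": [-1, 0.4, -0.45, 0, 0, -1, 0.8, -0.9, 0, 0, -1, 0.8, -0.9, 0, 0, -1, 0.8, -0.9, 0, 0]}}

```text
time: 3.48
tool_pos: [0.5398, 0.3446, 0.231]
tool_rot: [0.0, 0.988, 0.152, -0.0]
contact_force: [-0.4, -0.6, -0.4]
gripper_width: -0.001
grasp_force: 0.0
```

The wrist view shows the grey bracket at (231,135) on the mat, tilted, with the panel at upper left. Next I look at the board.

```bash
python3 - <<'E'
from wl import *
im,d,T,K=look(["screwed_board"],"w2.png"); print(manip.state()["tool_pos"])
g=im.max(2); m=((g<90)).astype(np.uint8); m[250:]=0
n,l,s,c=cv2.connectedComponentsWithStats(m)
for i in range(1,n):
    a,b=c[i]
    if 15<s[i][4]<400: print(s[i][2:5],c[i].round(1),world(T,K,a,b,d[int(b),int(a)]).round(4))
E
```

```text
screwed_board 0.56 [207.6, 180.5] 7338 z pct [0.0345 0.0356 0.0366] rect mm [500.9 386.3] [ 57.5 161.8] 88.8 col [156. 126.  89.]
  mean [0.5074 0.3864 0.0353] box [[160.8000030517578, 242.3000030517578], [204.39999389648438, 105.30000305175781], [256.0, 121.69999694824219], [212.39999389648438, 258.70001220703125]]
[0.53924034 0.34363162 0.23130456]
[ 9  5 33] [248.    1.5] [0.6878 0.399  0.0086]
[ 19  31 165] [286.3  15.7] [0.6872 0.3594 0.0093]
[ 37  12 221] [399.5   3.7] [0.7311 0.2567 0.0065]
[ 8  8 52] [224.5 130.5] [0.5654 0.3855 0.037 ]
[ 8  7 45] [215.7 160.1] [0.5333 0.3859 0.0367]
[ 7  7 42] [207.  187.9] [0.5011 0.3868 0.0356]
[ 7  7 40] [199.  214.3] [0.4693 0.3874 0.0362]
[ 7  6 35] [191.2 239.4] [0.4379 0.3881 0.0374]
[ 27   7 182] [254.8 246.1] [0.5505 0.3489 0.239 ]
```

View pics/w2.png

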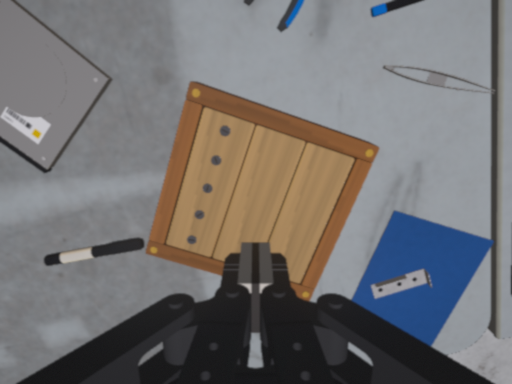

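{"api": "servo_tool", "payload": {"motion": [-1, -0.19, -0.435, 0.4, 0, -1, -0.19, -0.435, 0.8, 0, -1, -0.19, -0.435, 0.8, 0]}}

```text
time: 3.95
tool_pos: [0.4978, 0.3851, 0.1299]
tool_rot: [0.002, 0.988, 0.152, -0.005]
contact_force: [-0.3, 0.1, 0.2]
gripper_width: -0.0
grasp_force: 0.0
```

{"api": "servo_tool", "payload": {"motion": [-1, 0, 0, 0.35, 0, -1, 0, 0, 0.6, 0, -1, 0, 0, 0.7, 0, -1, 0, 0, 0.7, 0]}}

```text
time: 4.45
tool_pos: [0.5026, 0.3878, 0.0527]
tool_rot: [-0.0, 0.988, 0.152, 0.001]
contact_force: [0.1, 0.6, -0.3]
gripper_width: -0.003
grasp_force: 0.0
```

```bash
python3 - <<'E'
from h import *
print(manip.state()["tool_pos"],manip.state()["contact_force"])
# side view + top view triangulation of bracket by colour near known spot
rays=[]
for n,(x0,y0) in (("top",(314,172)),("side",(273,257))):
    im,d,T,K,p=grab(n)
    hsv=cv2.cvtColor(im,cv2.COLOR_RGB2HSV)
    m=((hsv[...,1]<70)&(hsv[...,2]>90)).astype(np.uint8)
    nn,l,s,c=cv2.connectedComponentsWithStats(m,connectivity=4)
    i=min((i for i in range(1,nn) if 30<s[i][4]<2000),key=lambda i:np.hypot(c[i][0]-x0,c[i][1]-y0))
    a,b=c[i]; P=world(T,K,a,b,d[int(b),int(a)]); print(n,s[i],c[i],P.round(4))
    mat=world(T,K,*((a+12,b+10) if n=="top" else (a-25,b+12)),d[int(b)+10,int(a)]);print(mat)
    rays.append((T[:3,3],(P-T[:3,3])/np.linalg.norm(P-T[:3,3])))
(o1,d1),(o2,d2)=rays
t=np.linalg.lstsq(np.c_[d1,-d2],o2-o1,rcond=None)[0]
print(o1+t[0]*d1,o2+t[1]*d2)
E
```

```text
[0.50264948 0.38778319 0.05269531] [ 0.08788883  0.60257798 -0.27766684]
top [305 160  22  20 197] [316.18274112 169.27918782] [0.4447 0.1077 0.0025]
[0.41742279 0.08087058 0.00149236]
side [261 246  27  21 242] [274.29338843 255.87603306] [0.4397 0.1185 0.0009]
[ 0.38587753  0.08504746 -0.00568797]
[0.44265194 0.10902861 0.00975307] [0.43900743 0.1085219  0.00881722]
```

{"api": "servo_tool", "payload": {"motion": [-1, 0, 0, 0.08, 0, -1, 0, 0, 0.12, 0, -1, 0, 0, 0.13, 0, -1, 0, 0, 0.14, 0, -1, 0, 0, 0.15, 0]}}

```text
time: 5.18
tool_pos: [0.5014, 0.3882, 0.0334]
tool_rot: [0.0, 0.988, 0.152, -0.0]
contact_force: [-1.6, -0.8, 3.1]
gripper_width: 0.002
grasp_force: 1.3
```

{"api": "servo_tool", "payload": {"motion": [-1, 0, 0, 0.01, 0, -1, 0, 0, 0.015, 0, -1, 0, 0, 0.015, 0]}}

```text
time: 5.55
tool_pos: [0.5015, 0.3882, 0.033]
tool_rot: [0.0, 0.988, 0.152, -0.0]
contact_force: [-4.9, -3.3, 9.0]
gripper_width: -0.0
grasp_force: 4.8
```

{"api": "servo_tool", "payload": {"motion": [-1, 0, 0, 0.01, 0, -1, 0, 0, 0.015, 0, -1, 0, 0, 0.015, 0, -1, 0, 0, 0.015, 0]}}

```text
time: 6.05
tool_pos: [0.5015, 0.3883, 0.0329]
tool_rot: [0.0, 0.988, 0.152, -0.001]
contact_force: [-9.4, -6.5, 17.9]
gripper_width: 0.008
grasp_force: 8.9
```

Firm: 18 N with no further give. I lift and go to the bracket.

{"api": "servo_tool", "payload": {"motion": [-1, 0, 0, -0.4, 0, -1, 0, 0, -1, 0, -1, 0, 0, -1, 0]}}

```text
time: 6.42
tool_pos: [0.5048, 0.3903, 0.1566]
tool_rot: [-0.002, 0.988, 0.152, 0.005]
contact_force: [0.0, 0.2, 0.8]
gripper_width: -0.003
grasp_force: 0.0
```

{"api": "servo_tool", "payload": {"motion": [-0.2, -0.3, 0.5, 0, 0.2, 0, -0.585, 1, 0, 0.6, 0.1, -0.585, 1, 0, 0.6, 0.1, -0.585, 1, 0, 0.6]}}

```text
time: 6.92
tool_pos: [0.4704, 0.2518, 0.1489]
tool_rot: [-0.0, 0.997, -0.083, -0.0]
contact_force: [0.2, 0.5, -0.6]
gripper_width: 0.55
grasp_force: 0.0
```

{"api": "servo_tool", "payload": {"motion": [0.1, -0.03, 0.4, 0, 0.2, 0.1, -0.07, 0.8, 0, 0.4, 0.1, -0.07, 1, 0, 0.95, 0.1, -0.07, 1, 0, 0.95, 0.1, -0.07, 1, 0, 0.95]}}

```text
time: 7.55
tool_pos: [0.4432, 0.1362, 0.1496]
tool_rot: [-0.0, 0.898, -0.44, 0.0]
contact_force: [-0.2, -0.7, 0.4]
gripper_width: 0.545
grasp_force: 0.0
```

```bash
python3 - <<'E'
from wl import *
im,d,T,K=look(["bracket_mid"],"w3.png"); s=manip.state(); print(s["tool_pos"],np.degrees(np.arctan2(*toolT(s)[[1,0],0])),s["joint_pos"].round(2),s["gripper_width"])
E
```

```text
bracket_mid 0.7 [274.5, 159.9] 1899 z pct [0.0015 0.0024 0.0035] rect mm [438.5 117.5] [22.2 70.5] 39.0 col [162. 161. 168.]
  mean [0.4396 0.1162 0.0028] box [[260.0, 201.0], [260.0, 125.0], [286.0, 125.0], [286.0, 201.0]]
[0.44312551 0.13637024 0.14958641] -52.06977336394241 [ 0.14 -0.29  2.06  0.    1.37  2.62] 0.5454824466363343
```

View pics/w3.png

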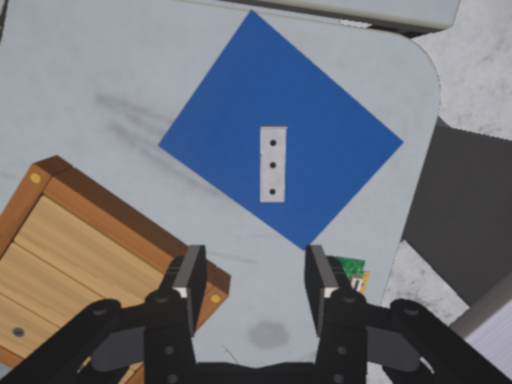

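The bracket is at (273,164), upright in the picture, so the tool is already aligned with it. I check its height by triangulating w2 and w3.

```bash
python3 - <<'E'
from h import *
p=eyes.camera_params("wrist"); f=192/np.tan(np.radians(p["fov_y"])/2); K=(f,p["cx"],p["cy"])
rays=[]
for fn,x0,tp,yaw in (("w2",(401,284),(.53924,.34363,.2313),17.5),("w3",(273,163),(.44313,.13637,.14959),-52.07),("w1",(231,135),(.42126,.08048,.2314),17.5)):
    im=cv2.imread(f"pics/{fn}.png"); hsv=cv2.cvtColor(im,cv2.COLOR_BGR2HSV)
    m=((hsv[...,1]<70)&(hsv[...,2]>110)).astype(np.uint8)
    n,l,s,c=cv2.connectedComponentsWithStats(m,connectivity=4)
    i=min((i for i in range(1,n) if 200<s[i][4]<4000),key=lambda i:np.hypot(*(c[i]-x0)))
    r=cv2.minAreaRect(np.argwhere(l==i)[:,::-1].astype(np.float32)); a,b=r[0]; print(fn,s[i],r)
    T=np.eye(4); y=np.radians(yaw); T[:3,:3]=np.array([[np.cos(y),np.sin(y),0],[np.sin(y),-np.cos(y),0],[0,0,-1]]); T[:3,3]=tp
    T=T@np.array(p["T_tool_cam"]); P=world(T,K,a,b,1.); rays.append((T[:3,3],(P-T[:3,3])/np.linalg.norm(P-T[:3,3])))
(o1,d1),(o2,d2),_=rays
t=np.linalg.lstsq(np.c_[d1,-d2],o2-o1,rcond=None)[0]
print(o1+t[0]*d1,o2+t[1]*d2)
for z in (.003,.014): print(z,[(o+d*(z-o[2])/d[2]).round(4) for o,d in rays])
E
```

```text
w2 [371 269  56  30 670] ((398.99755859375, 283.2646484375), (14.85001277923584, 56.159080505371094), 73.0091781616211)
w3 [ 260  126   27   76 1856] ((273.0, 163.5), (75.0, 26.0), 90.0)
w1 [ 198  116   65   39 1225] ((229.95204162597656, 135.20547485351562), (20.482200622558594, 62.73405838012695), 69.44395446777344)
[0.43830651 0.1168295  0.00290887] [0.4388957 0.116622  0.0027687]
0.003 [array([0.4383, 0.1169, 0.003 ]), array([0.4389, 0.1166, 0.003 ]), array([0.4379, 0.1156, 0.003 ])]
0.014 [array([0.4436, 0.1244, 0.014 ]), array([0.441, 0.115, 0.014]), array([0.4396, 0.1153, 0.014 ])]
```

```bash
python3 - <<'E'
from h import *
c=lambda fn,x,y,w,h: cv2.resize(cv2.imread(f"pics/{fn}.png")[y:y+h,x:x+w],(390,560),interpolation=cv2.INTER_CUBIC)
a=c("w2",360,240,80,115); b=c("w3",232,108,80,115)
cv2.imwrite("pics/crop.png",np.hstack([a,b]))
E
```

```text
(no output)
```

View pics/crop.png

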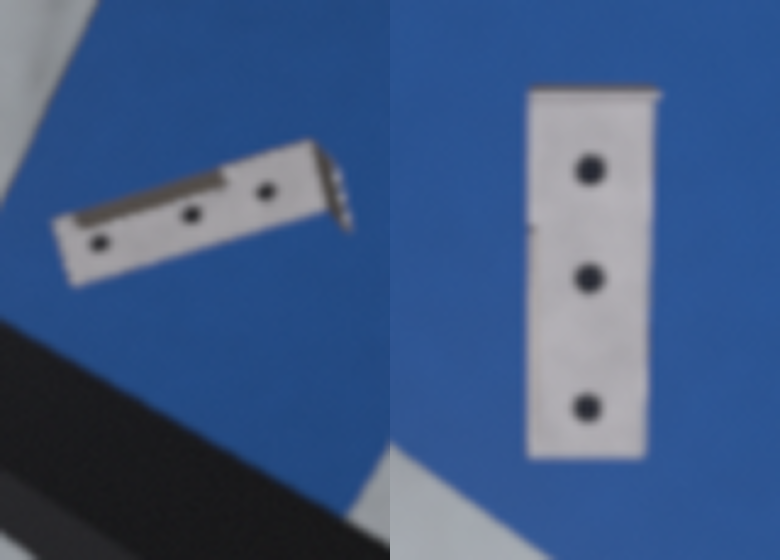

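The bracket is a thin plate (top at about 3 mm) with upturned flanges. One is at the far end and one runs along half of the left side. So the fingertips must go right down to the mat.

{"api": "servo_tool", "payload": {"motion": [-0.1, 0.108, 0.129, 0.3, 0, -0.1, 0.108, 0.129, 0.7, 0, -0.1, 0.108, 0.129, 0.9, 0, -0.1, 0.108, 0.129, 0.9, 0]}}

```text
time: 8.15
tool_pos: [0.4366, 0.1163, 0.0394]
tool_rot: [0.001, 0.898, -0.439, -0.002]
contact_force: [0.6, 0.3, 0.5]
gripper_width: 0.455
grasp_force: 0.0
```

```bash
python3 - <<'E'
from wl import *
im,d,T,K=look(["bracket_mid"],"w4.png"); s=manip.state(); print(s["tool_pos"],s["gripper_width"],s["contact_force"])
E
```

```text
bracket_mid 0.96 [251.1, 220.3] 4144 z pct [0.0017 0.0025 0.0044] rect mm [438.4 118.1] [23.2 71.9] 37.7 col [189. 187. 194.]
  mean [0.4401 0.1159 0.0032] box [[231.0, 169.0], [272.0, 169.0], [272.0, 279.0], [231.0, 279.0]]
[0.43917519 0.11643088 0.04244858] 0.4483731054539399 [0.16257079 0.098481   0.40623127]
```

View pics/w4.png

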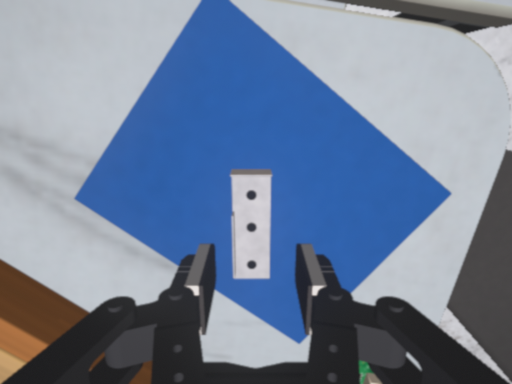

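{"api": "servo_tool", "payload": {"motion": [-0.15, 0, 0, 0.15, 0, -0.15, 0, 0, 0.27, 0, -0.15, 0, 0, 0.31, 0, -0.15, 0, 0, 0.31, 0]}}

```text
time: 8.75
tool_pos: [0.4385, 0.116, 0.0046]
tool_rot: [0.0, 0.898, -0.44, -0.0]
contact_force: [-0.4, -0.4, -0.7]
gripper_width: 0.419
grasp_force: 0.0
```

{"api": "servo_tool", "payload": {"motion": [-0.15, 0, 0, 0.005, 0, -0.15, 0, 0, 0.01, 0, -0.15, 0, 0, 0.016, 0, -0.15, 0, 0, 0.016, 0]}}

```text
time: 9.25
tool_pos: [0.4384, 0.116, 0.0026]
tool_rot: [-0.0, 0.898, -0.44, 0.0]
contact_force: [-0.2, 0.5, 0.1]
gripper_width: 0.427
grasp_force: 0.0
```

{"api": "servo_tool", "payload": {"motion": [-0.36, 0, 0, 0, 0, -0.36, 0, 0, 0.003, 0, -0.36, 0, 0, 0.006, 0, -0.36, 0, 0, 0.009, 0, -0.36, 0, 0, 0.009, 0]}}

```text
time: 9.88
tool_pos: [0.4385, 0.116, 0.0018]
tool_rot: [0.0, 0.898, -0.44, -0.0]
contact_force: [-2.1, -1.1, 4.4]
gripper_width: 0.314
grasp_force: 2.0
```

{"api": "servo_tool", "payload": {"motion": [-0.36, 0, 0, -0.005, 0, -1, 0, 0, -0.005, 0, -1, 0, 0, -0.005, 0, -1, 0, 0, -0.005, 0, -1, 0, 0, -0.005, 0]}}

```text
time: 10.5
tool_pos: [0.4388, 0.116, 0.0024]
tool_rot: [-0.0, 0.898, -0.44, 0.0]
contact_force: [-0.3, -0.7, 2.8]
gripper_width: 0.232
grasp_force: 61.7
```

{"api": "servo_tool", "payload": {"motion": [-1, 0, 0, -0.05, 0, -1, 0, 0, -0.15, 0, -1, 0, 0, -0.35, 0, -1, 0, 0, -0.6, 0, -1, 0, 0, -0.85, 0]}}

```text
time: 11.12
tool_pos: [0.4382, 0.116, 0.1055]
tool_rot: [-0.0, 0.898, -0.44, 0.0]
contact_force: [0.8, -0.0, -0.4]
gripper_width: 0.231
grasp_force: 60.2
```

```bash
python3 - <<'E'
from wl import *
im,d,T,K=look(["bracket_mid"],"w5.png"); s=manip.state(); print(s["tool_pos"],s["gripper_width"],s["grasp_force"])
E
```

```text
bracket_mid 0.65 [255.3, 251.8] 5728 z pct [0.1048 0.1056 0.107 ] rect mm [412.7 153.5] [ 32.6 159.3] 40.0 col [166. 164. 168.]
  mean [0.4394 0.1151 0.1059] box [[230.0, 192.0], [280.0, 192.0], [280.0, 321.0], [230.0, 321.0]]
[0.44119449 0.116263   0.1086054 ] 0.23323306373353067 60.1980721950531
```

View pics/w5.png

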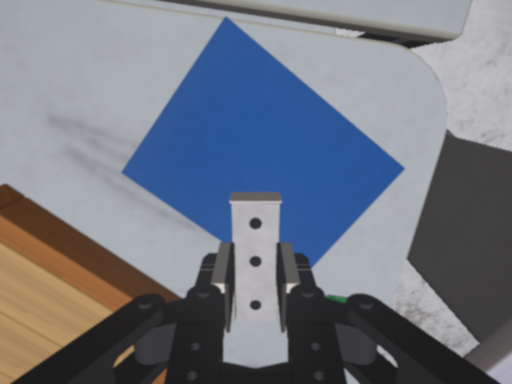

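The bracket is held level, its middle hole at (255,261) between the pads. I carry it to the board.

{"api": "servo_tool", "payload": {"motion": [-1, -0.2, -0.25, 0, 0, -1, -0.45, -0.55, 0, 0, -1, -0.73, -0.9, 0, 0, -1, -0.73, -0.9, 0, 0]}}

```text
time: 11.72
tool_pos: [0.4698, 0.2537, 0.1032]
tool_rot: [0.0, 0.899, -0.438, -0.001]
contact_force: [-0.2, -0.9, -0.2]
gripper_width: 0.23
grasp_force: 60.1
```

{"api": "servo_tool", "payload": {"motion": [-1, -0.2, -0.25, 0, -0.2, -1, -0.45, -0.55, 0, -0.4, -1, -0.65, -0.8, 0, -0.6, -1, -0.73, -0.9, 0, -0.8, -1, -0.73, -0.9, 0, -1]}}

```text
time: 12.35
tool_pos: [0.5015, 0.3866, 0.1031]
tool_rot: [0.001, 0.998, -0.06, -0.001]
contact_force: [0.5, 0.0, -0.8]
gripper_width: 0.231
grasp_force: 60.2
```

{"api": "servo_tool", "payload": {"motion": [-1, 0, 0, 0, -0.13, -1, 0, 0, 0, -0.13, -1, 0, 0, 0, -0.13]}}

```text
time: 12.72
tool_pos: [0.5016, 0.386, 0.1036]
tool_rot: [0.0, 1.0, -0.013, -0.0]
contact_force: [-0.7, -0.1, -0.6]
gripper_width: 0.234
grasp_force: 60.2
```

```bash
python3 - <<'E'
from h import *
im,d,T,K,p=grab("wrist"); save(im,"w6.png"); s=manip.state(); print(s["tool_pos"],np.degrees(np.arctan2(*toolT(s)[[1,0],0])),s["gripper_width"],s["grasp_force"])
for n in ("top",):
    im,d,T,K,p=grab(n); save(im,"t6.png")
E
```

```text
[0.50171138 0.38614212 0.10375797] -1.4731009360432423 0.23042890310908562 60.15684485435486
```

View pics/w6.png

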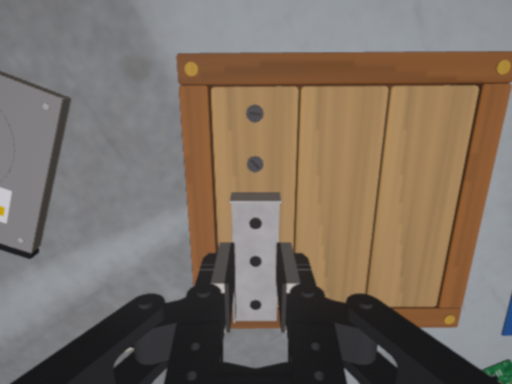

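Aligned with the screw row at col 255. I lower it.

{"api": "servo_tool", "payload": {"motion": [-1, 0, 0, 0.2, 0, -1, 0, 0, 0.4, 0, -1, 0, 0, 0.52, 0, -1, 0, 0, 0.54, 0, -1, 0, 0, 0.54, 0]}}

```text
time: 13.45
tool_pos: [0.5023, 0.387, 0.04]
tool_rot: [-0.0, 1.0, -0.012, 0.0]
contact_force: [0.6, 0.7, -0.1]
gripper_width: 0.234
grasp_force: 60.2
```

{"api": "servo_tool", "payload": {"motion": [-1, 0, 0, 0.004, 0, -1, 0, 0, 0.008, 0, -1, 0, 0, 0.012, 0, -1, 0, 0, 0.012, 0]}}

```text
time: 13.95
tool_pos: [0.5019, 0.3867, 0.0379]
tool_rot: [-0.0, 1.0, -0.012, 0.0]
contact_force: [-0.3, 0.3, -0.3]
gripper_width: 0.229
grasp_force: 60.2
```

{"api": "servo_tool", "payload": {"motion": [-1, 0, 0, 0.005, 0, -1, 0, 0, 0.01, 0, -1, 0, 0, 0.014, 0, -1, 0, 0, 0.014, 0]}}

```text
time: 14.45
tool_pos: [0.5018, 0.3867, 0.0363]
tool_rot: [0.0, 1.0, -0.012, -0.0]
contact_force: [-0.7, -0.2, 0.8]
gripper_width: 0.232
grasp_force: 60.9
```

{"api": "servo_tool", "payload": {"motion": [-1, 0, 0, 0.005, 0, -1, 0, 0, 0.008, 0, -1, 0, 0, 0.008, 0]}}

```text
time: 14.82
tool_pos: [0.5018, 0.3867, 0.0352]
tool_rot: [0.0, 1.0, -0.012, -0.0]
contact_force: [-1.3, -0.7, 1.0]
gripper_width: 0.232
grasp_force: 61.1
```

{"api": "servo_tool", "payload": {"motion": [-0.3, 0, 0, 0, 0, -0.2, 0, 0, 0, 0, -0.1, 0, 0, 0, 0, -0.1, 0, 0, 0, 0]}}

```text
time: 15.32
tool_pos: [0.5018, 0.3867, 0.0351]
tool_rot: [0.0, 1.0, -0.012, -0.0]
contact_force: [0.2, -0.2, 0.3]
gripper_width: 0.454
grasp_force: 0.0
```

{"api": "servo_tool", "payload": {"motion": [-0.1, 0, 0, -0.1, 0, -0.1, 0, 0, -0.25, 0, -0.1, 0, 0, -0.5, 0, -0.1, 0, 0, -0.9, 0, -0.1, 0, 0, -0.9, 0]}}

```text
time: 15.95
tool_pos: [0.5052, 0.3888, 0.1511]
tool_rot: [-0.003, 1.0, -0.012, 0.005]
contact_force: [0.3, -0.6, 1.1]
gripper_width: 0.45
grasp_force: 0.0
```

```bash
python3 - <<'E'
from wl import *
im,d,T,K=look(["bracket_mid"],"w7.png"); s=manip.state(); print(s["tool_pos"],s["gripper_width"],s["contact_force"])
E
```

```text
bracket_mid 0.56 [259.4, 190.3] 2174 z pct [0.0356 0.0365 0.0377] rect mm [501.5 386.6] [22.6 69.9] 88.7 col [157. 152. 153.]
  mean [0.5031 0.3871 0.037 ] box [[246.0, 153.0], [273.0, 153.0], [273.0, 233.0], [246.0, 233.0]]
[0.50258141 0.38719711 0.14544561] 0.4467199651930146 [-0.09979427  0.38269278 -1.20414365]
```

View pics/w7.png

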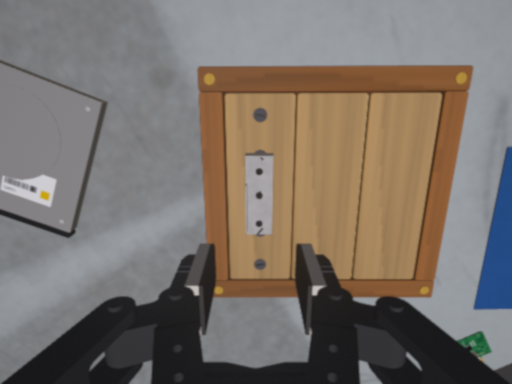

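The bracket lies flat at (259,193), centred on the screw row and clear of the gripper.

```bash
python3 -c "
from plant import job_done; print(job_done())"
```

```text
the job is handed in; nothing more can be done
None
```

The job is handed in: the screwed board was pressed firm (18 N, no further give), and the bracket now lies flat and released along the screw row, within about 1 mm of the board's middle by the last wrist picture, at about 16 s.

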